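Load the job tray and slide it into the free bay of the tray rack

TASK

Lay the loose lock cylinder in the empty job tray standing on the bench, letting it go only when it is low over the tray. Then slide the tray along the bench, without lifting it, into whichever bay of the low rack is free, and push it fully home against the back stop with the cylinder still in it. Leave the tray in the other bay where it is.

Things in the scene. Friction and masses are not known exactly. Their poses are not given: they have to be found in the camera images.
- job_tray: Job tray: open bare-metal tray on the bench in front of the rack, empty at the start. 104 mm long (its x), 90 mm wide (its y), 24 mm high; floor and walls 3 mm thick, 0.25 kg. Origin: centre of its underside, z up. Its short front face (x = -52 mm, with a paper card) looks roughly to the robot, the other short face to the rack.
- lock_cylinder: Loose lock cylinder (euro profile, plain grey metal), lying on its side on the bench to the left of the job tray: 33 mm (its x) by 65 mm (its y, its long axis) by 17 mm high, 0.2 kg. Origin: centre of its underside, z up.
- stored_tray: Stored tray, same make and size as the job tray, with a brass padlock in it; it sits fully home in one of the two bays of the rack, either the left or the right one. Origin: centre of its underside.
- tray_rack: Low grey rack fixed to the bench, 90 mm deep (x), 220 wide (y), 36 high, with two floorless bays side by side, open towards the robot (rack's -x). Each bay is 100 wide; mouth at x = -45, inner face of back stop at x = +41 mm. Lead-ins: 12 mm centre post with round nose (to x = -51), outer side plates flared outwards (to x = -62). Side rails overhang the bays 33 mm up. Origin: centre of underside.
- bay_left (a point): Home point of the left bay (rack's +y side): where a tray's origin is when it is fully home against the back stop, its front end then standing 18 mm out of the mouth; axes as the rack's (x into the bay). At x = -11, y = +56 mm in the rack's frame, on the bench.
- bay_right (a point): Home point of the right bay (rack's -y side), likewise, at x = -11, y = -56 mm in the rack's frame.

How it is judged:
By the outcome, as a careful person would: the job done as asked, in the order asked, and still so for the second after the job is handed in, with the robot touching nothing.
It also fails if it takes over 72 s, if anything falls off the work surface, if the arm or the gripper's body presses on something with over 40 N, if the wrist force passes 120 N, or if a joint passes its speed limit or range.

ROBOT

A 7-joint arm with a two-finger parallel gripper is mounted at the origin on a cart in front of the work surface, level with it; the furniture and walls round the work are solid. World frame = base frame: x ahead of the robot, y to its left, z up, the work surface at z = 0. Lengths are in m, angles in rad, forces in N, time in s.
With the tool pointing down it reaches from about 0.425 to 0.925 m from the base axis. Payload 6.8 kg.
Tool frame: the origin (TCP) lies at the very end of the fingers, on their centre line; the grasp point (between the pads) lies 19 mm behind it (grip_point_offset is the distance from the TCP to the grasp point, in m); z points along the fingers, y is the line along which they close (so a half turn about z gives the same grasp; the last joint's range is limited). The gripper opens to 85 mm and grips with 20 to 120 N. Pads are 22 mm wide; open, the fingers measure 114 mm over their backs; the gripper's body (76 mm by 85 mm) begins 54 mm behind the grasp point. The pads swing forward as they close: fully open they stand 13 mm farther back than shut.
Start: joints at [-1.331, 0.477, 0.022, 1.555, -0.011, 1.109, -0.083], TCP at [0.23, 0.635, 0.231] pointing down, gripper open.
Joint ranges: [-2.96, 2.96], [-0.34, 2.1], [-1.41, 1.46], [0.24, 2.44], [-1.37, 4.51], [0.17, 1.92], [-2.96, 2.96]. Speed limits (rad/s): [2.39, 2.39, 3.14, 3.14, 3.14, 3.14, 3.14].

INTERFACE

Orientations are given as a unit quaternion [w, x, y, z].
In Python, from station import * gives the robot as it stands.
- The arm moves only by the tool carry_out, never from a script. Its argument "rows" is text: rows parted by semicolons, each of 4 numbers parted by spaces: the shift along the world's x, y, z in mm, then the turn about the world's z in degrees. In form: dx dy dz yaw; .... A call has 1 to 10 rows; each row shifts and turns the commanded pose from where the row before left it; what a row does not reach is not made up. A row lasts 1/8 s, in which the tool goes at most 62.5 mm and 10.7 degrees, less where a joint would pass 70% of its speed; a pose out of reach is approached as far as the arm can. A call is refused whole if a number of a shift passes 62.5 or a number of a turn 10.7, either way. A call with a gripper value outside its range is refused whole. "claw" is the finger opening in mm, from 0 to 85.4, set as the call begins (left out, the last holds). The fingers move at their own pace and stop on an object; "force" is the grip in N (left out, the last holds). Time passes only in rows, so rows that do not move let the fingers close. It gives the time, the measured TCP pose, the force, the opening and the grip force at its end, in the units of the state.
- get_obs(): the state, without advancing time (a new reading comes with each control period).
- read_camera(name): name is "scene" or "top" or "wrist"; returns a dict with "img" (384x512x3 uint8, blue, green, red), "fov_y" (degrees; the focal length in pixels is half the picture's height over the tangent of half this angle, whatever the lens; pixels are square), "cx", "cy" (the principal point, pixels), "distortion" ([k1, k2, p1, p2, k3] as OpenCV has them; the pictures are not rectified), "world_to_cam" (4x4, takes a point from world to camera coordinates). Camera axes: x right, y up, looking along -z (the intrinsics and any distortion apply to the point x, -y, -z); pixel columns grow to the right and rows downward; lengths in m; the calibration is good to about 2 mm. A picture is of the moment at which its call begins. There is no depth.
- hand_in(): hands the job in; it is judged then, once.
Trained networks look in the newest picture that a camera, given by its name, has taken for a name from the list of things; names that differ only in an ending like _2 or _b are one class to them, and where a whole thing is asked for, a point or a joint stands for the part that bears it (a point fixed in the world has none). Each returns a list of dicts, best first, with "confidence" (0 to 1); they miss things now and then, are a little off and sometimes report something else, mostly with a low value. They report only what shows in the picture. A call takes as long as a camera call.
- recognise(camera, thing): "centre" ([column, row] in pixels, amid what is visible of it).
- outline_of(camera, thing): "pixels" (384x512 bool, what is visible of it) and "centre" ([column, row] in pixels, amid what is visible of it).
- place_of(camera, thing): "centre" ([column, row] in pixels: a listed point, or the origin of a listed thing).
The state is a dict: "t": time; "q": joint angles; "joint_vel": joint speeds; "joint_torque": joint torques, N m; "eef_pos": TCP position; "tool_rot": TCP orientation; "contact_force": force on the tool from outside, world axes, zero at the start; "torque": the same for the moment, N m; "gripper_width": opening from 0.0 (shut) to 1.0 (fully open); "grasp_force": force on a finger pad.
Only numpy, scipy, OpenCV 4.12 (cv2) and the standard library are available. Lean on these libraries where they do the work, as an engineer would, in place of code of your own. Each camera call takes 0.05 s, during which the arm holds its last target. There are 200 camera calls.

## Working session

There is one attempt and no reset: what is moved stays moved. The work goes in short steps, Python scripts to look and compute and a tool call to move; the robot and the scene stay as the last step left them, time stands still between calls to the robot, and variables do not carry over. Pictures are saved under pics/ and viewed, at most 13 in all, crops included, and the job is handed in when it is done.

Besides the shell and the picture viewer there is one more tool, called after "Emit:" as name(argument=value, ...), one argument or row to a line, values as JSON. carry_out: Moves the arm, as the interface text tells. Its arguments: {"type":"object","properties":{"rows":{"type":"string"},"claw":{"type":"number"},"force":{"type":"number"}},"required":["rows"]}

```bash
mkdir -p pics; cat > h.py <<'E'
from station import *
import numpy as np, cv2
def K(c):
    h=c["img"].shape[0]; f=h/2/np.tan(np.radians(c["fov_y"])/2)
    return np.array([[f,0,c["cx"]],[0,f,c["cy"]],[0,0,1.]])
def ray(c,uv,z=0.):
    p=cv2.undistortPoints(np.array(uv,float).reshape(-1,1,2),K(c),np.array(c["distortion"],float)).reshape(-1,2)
    T=np.array(c["world_to_cam"]);R=T[:3,:3];o=-R.T@T[:3,3]
    d=np.c_[p[:,0],-p[:,1],-np.ones(len(p))]@R
    return o+d*((z-o[2])/d[:,2])[:,None]
def proj(c,P):
    T=np.array(c["world_to_cam"]);Q=np.atleast_2d(P)@T[:3,:3].T+T[:3,3]
    Q=Q*[1,-1,-1]
    return cv2.projectPoints(Q.astype(float),np.zeros(3),np.zeros(3),K(c),np.array(c["distortion"],float))[0].reshape(-1,2)
E
python3 - <<'E'
from h import *
np.set_printoptions(precision=4,suppress=True)
for n in("top","scene"):
    c=read_camera(n);cv2.imwrite(f"pics/{n}0.png",c["img"])
    T=np.array(c["world_to_cam"]);print(n,"cam",-T[:3,:3].T@T[:3,3])
    for t in("job_tray","lock_cylinder","stored_tray","tray_rack","bay_left","bay_right"):
        for d in place_of(n,t)[:2]:print(t,round(d["confidence"],2),np.round(d["centre"],1),ray(c,d["centre"])[0])
    for t,z in(("job_tray",.024),("lock_cylinder",.017),("stored_tray",.024),("tray_rack",.036)):
        for d in outline_of(n,t)[:1]:
            m=d["pixels"].astype(np.uint8);cs=max(cv2.findContours(m,0,1)[0],key=cv2.contourArea)
            P=(ray(c,cs.reshape(-1,2),z)[:,:2]*1000).astype(np.float32);print(t,d["confidence"],cv2.minAreaRect(P))
print(get_obs())
E
```

```text
top cam [0.5028 0.2838 0.8982]
job_tray 0.82 [265.3 221.1] [0.521  0.2398 0.    ]
lock_cylinder 0.89 [200.3 238.1] [0.4834 0.3705 0.    ]
lock_cylinder 0.44 [269.2 142. ] [0.6844 0.2355 0.    ]
stored_tray 0.62 [299.9 148.9] [0.6719 0.1716 0.    ]
tray_rack 0.96 [270.3 142.5] [0.6834 0.2332 0.    ]
job_tray 0.66 ((520.9752197265625, 240.85577392578125), (90.35498809814453, 105.20352935791016), 89.63986206054688)
lock_cylinder 0.8 ((487.9482421875, 369.5832214355469), (64.64175415039062, 33.37001419067383), 46.70692443847656)
stored_tray 0.57 ((673.0396118164062, 174.42808532714844), (108.4821548461914, 89.14720153808594), 4.449642181396484)
tray_rack 0.84 ((674.7525024414062, 234.03724670410156), (107.61608123779297, 235.84912109375), 5.675664901733398)
scene cam [ 0.1507 -0.1673  0.606 ]
job_tray 0.56 [256.1 233.1] [0.5237 0.2396 0.    ]
lock_cylinder 0.64 [190.  207.5] [0.4854 0.3705 0.    ]
stored_tray 0.86 [340.4 203.2] [0.6797 0.1808 0.    ]
tray_rack 0.84 [318.3 190.3] [0.6789 0.2319 0.    ]
bay_left 0.45 [257.  233.6] [0.5239 0.2377 0.    ]
job_tray 0.85 ((516.4827880859375, 2
[... 263 characters left out ...]
5726928711, 98.80137634277344), 7.408189296722412)
tray_rack 0.81 ((662.6038818359375, 243.76528930664062), (129.93643188476562, 204.29620361328125), 6.736743450164795)
{'t': 1.1, 'q': array([-1.3311,  0.477 ,  0.0224,  1.5554, -0.0115,  1.1093, -0.0831]), 'joint_vel': array([-0.0012, -0.0004, -0.    ,  0.0004, -0.002 , -0.0011, -0.0006]), 'joint_torque': array([  0.0022, -59.6327,   1.6077, -28.1544,   0.0125,   0.0018,
        -0.    ]), 'eef_pos': array([0.2301, 0.6346, 0.2313]), 'tool_rot': array([ 0.    ,  0.173 ,  0.9849, -0.    ]), 'contact_force': array([ 0.3946,  0.1774, -0.3205]), 'torque': array([ 0.0126, -0.0055,  0.0001]), 'grasp_force': 0.0, 'gripper_width': 1.0028489539677472}
```

```bash
python3 - <<'E'
import cv2
a=cv2.imread("pics/top0.png")[80:290,150:380];cv2.imwrite("pics/t0.png",cv2.resize(a,(800,int(210*800/230*0.82)) if 0 else None,fx=2.8,fy=2.8) if 0 else cv2.resize(a,None,fx=2.8,fy=2.8))
E
```

```text
(no output)
```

View pics/t0.png

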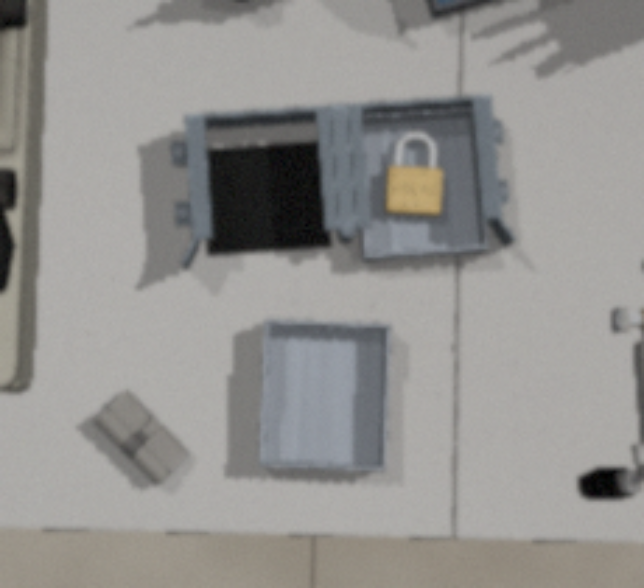

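View pics/scene0.png

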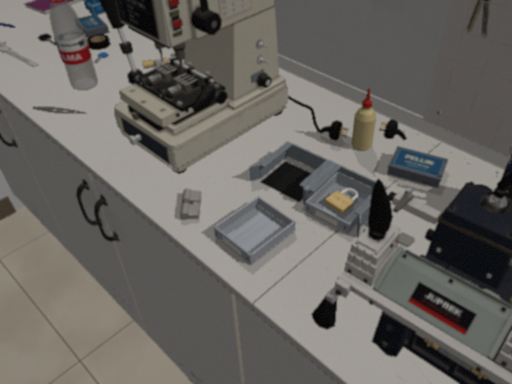

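The left bay is free: it is the open one at crop (270,195). The padlock tray sits in the right bay at (415,190), the empty tray is at (325,395), and the cylinder is at (135,437) with its long axis about 46° from x. I'll move over the cylinder first.

Emit:
carry_out(
  rows="25 -26 0 -10.3;26 -27 0 -10.3;26 -26 0 -10.3;26 -27 0 -10.3;26 -27 0 -10.3;26 -26 -10 -10.3;26 -27 -10 -10.3;26 -26 -10 -10.3;25 -27 -10 -10.3;25 -26 -10 -10.3",
  claw=60,
)

```text
t: 2.35
eef_pos: [0.4878, 0.3688, 0.1812]
tool_rot: [-0.0, 0.88, 0.475, 0.0]
contact_force: [0.6, 1.2, 0.3]
gripper_width: 0.698
grasp_force: 0.0
```

Emit:
carry_out(
  rows="0 0 -20 -10.3;0 0 -20 0;0 0 0 0;0 0 0 0",
)

```text
t: 2.85
eef_pos: [0.487, 0.3703, 0.1417]
tool_rot: [-0.0, 0.917, 0.398, 0.0]
contact_force: [-0.3, 0.1, 1.2]
gripper_width: 0.705
grasp_force: 0.0
```

```bash
cat > look.py <<'E'
from h import *
import sys
np.set_printoptions(precision=4,suppress=True)
def look(n,things,pic=None):
    c=read_camera(n)
    if pic:cv2.imwrite(f"pics/{pic}.png",c["img"])
    for t,z in things:
        for d in outline_of(n,t)[:1]:
            m=d["pixels"].astype(np.uint8);cs=max(cv2.findContours(m,0,1)[0],key=cv2.contourArea)
            P=(ray(c,cs.reshape(-1,2),z)[:,:2]*1000).astype(np.float32);r=cv2.minAreaRect(P);print(n,t,round(d["confidence"],2),np.round(r[0],1),np.round(r[1],1),round(r[2],1))
        for d in place_of(n,t)[:1]:print("  place",t,round(d["confidence"],2),ray(c,d["centre"])[0])
    return c
def st():
    o=get_obs();w,x,y,z=o["tool_rot"];print("t",o["t"],o["eef_pos"],"tooly deg",np.degrees(np.arctan2(1-2*(x*x+z*z),2*(x*y-w*z))),"F",o["contact_force"],"w",o["gripper_width"]*85.4,"q",o["q"])
E
python3 - <<'E'
from look import *
st();look("wrist",[("lock_cylinder",.017),("job_tray",.024)],"w1")
E
```

```text
t 2.85 [0.487  0.3703 0.1417] tooly deg -43.06357083255989 F [-0.2985  0.1424  1.1568] w 60.16537661705039 q [-1.1202  0.5104  0.4981  1.8207 -0.3062  0.8867 -1.2316]
wrist lock_cylinder 0.72 [488.8 372.6] [65.5 31.6] 46.5
  place lock_cylinder 0.63 [0.485  0.3728 0.    ]
wrist job_tray 0.62 [521.2 247.3] [103.5 105.1] 89.7
  place job_tray 0.84 [0.5207 0.2381 0.    ]
```

View pics/w1.png

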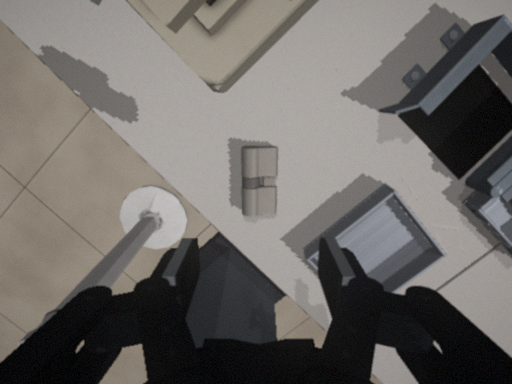

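The wrist view shows the cylinder at (260,180), aligned between the fingers, and the tray corner is clear of them. The measured centre is about (0.4875, 0.371), so I'll go down and grip.

Emit:
carry_out(
  rows="1 1 -35 0.3;0 0 -35 0;0 0 -30 0;0 0 -20 0;0 0 -10 0;0 0 -8 0;0 0 0 0;0 0 0 0",
)

```text
t: 4.1
eef_pos: [0.4885, 0.371, 0.004]
tool_rot: [-0.0, 0.917, 0.399, 0.001]
contact_force: [1.2, 0.3, -0.0]
gripper_width: 0.703
grasp_force: 0.0
```

Emit:
carry_out(
  rows="0 0 0 0;0 0 0 0;0 0 0 0;0 0 0 0;0 0 0 0;0 0 0 0;0 0 0 0;0 0 0 0",
  claw=20,
  force=50,
)

```text
t: 5.1
eef_pos: [0.4882, 0.3709, 0.0042]
tool_rot: [-0.0, 0.917, 0.399, 0.0]
contact_force: [-2.4, 0.1, 5.9]
gripper_width: 0.35
grasp_force: 48.9
```

Emit:
carry_out(
  rows="0 0 10 0;0 0 20 0;0 0 25 0;0 0 25 0;0 0 0 0",
)

```text
t: 5.72
eef_pos: [0.4895, 0.3716, 0.0861]
tool_rot: [-0.001, 0.917, 0.399, 0.002]
contact_force: [0.6, -0.5, -2.3]
gripper_width: 0.351
grasp_force: 49.7
```

```bash
python3 - <<'E'
from look import *
st()
look("wrist",[("lock_cylinder",.085),("job_tray",.024),("tray_rack",.036)],"w2")
look("top",[("lock_cylinder",.095)])
E
```

```text
t 5.725 [0.4895 0.3716 0.0861] tooly deg -42.93576722169635 F [ 0.5563 -0.5022 -2.2941] w 29.99225848150905 q [-1.0887  0.5854  0.4609  1.8499 -0.3561  0.7831 -1.1892]
wrist lock_cylinder 0.93 [485.7 368.6] [74.3 34.4] 46.6
  place lock_cylinder 0.84 [0.4579 0.3415 0.    ]
wrist job_tray 0.75 [533.3 248.7] [ 79.9 105.5] 0.1
  place job_tray 0.8 [0.5235 0.2374 0.    ]
wrist tray_rack 0.7 [641.8 345. ] [80.9 39.7] 6.8
```

View pics/w2.png

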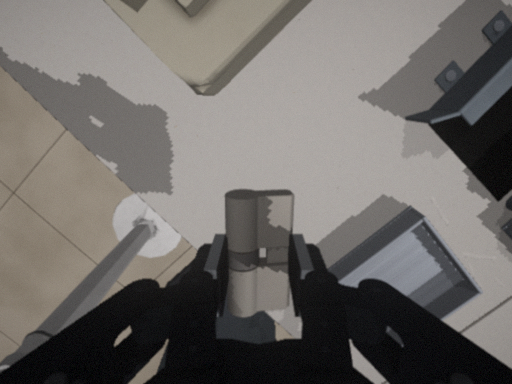

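The cylinder is gripped at its middle, around (260,255), and the tray's empty interior shows at (410,265). Next I carry it over the tray with its long axis across the tray.

Emit:
carry_out(
  rows="6 -18 0 7;7 -22 0 7.2;7 -23 0 7.2;7 -23 0 7.2;7 -23 0 7.2;6 -22 0 7.2;0 0 -20 0;0 0 -20 0;0 0 0 0",
)

```text
t: 7.35
eef_pos: [0.5269, 0.2388, 0.0419]
tool_rot: [-0.0, 0.707, 0.707, -0.002]
contact_force: [-0.2, -0.6, -2.6]
gripper_width: 0.35
grasp_force: 50.0
```

```bash
python3 - <<'E'
from look import *
st()
look("top",[("job_tray",.024),("tray_rack",.036)])
c=look("wrist",[("job_tray",.024)],"w3")
c=read_camera("scene");cv2.imwrite("pics/s3.png",c["img"])
cv2.imwrite("pics/m3.png",np.hstack([cv2.imread("pics/w3.png")[::1,:400],cv2.resize(c["img"][150:290,170:375],(400,384))]))
E
```

```text
t 7.35 [0.5269 0.2388 0.0419] tooly deg 0.05702937964336166 F [-0.2246 -0.6056 -2.6396] w 29.850211190856164 q [-0.7197  0.5777  0.2443  1.9392 -0.2189  0.6533 -0.3376]
top job_tray 0.64 [482.4 279.2] [23.6  9.9] 1.6
top tray_rack 0.58 [673.2 233.7] [108.2 235.9] 5.6
  place tray_rack 0.75 [0.6861 0.2401 0.    ]
wrist job_tray 0.92 [521.4 247.5] [ 85.6 104.9] 89.6
```

View pics/m3.png

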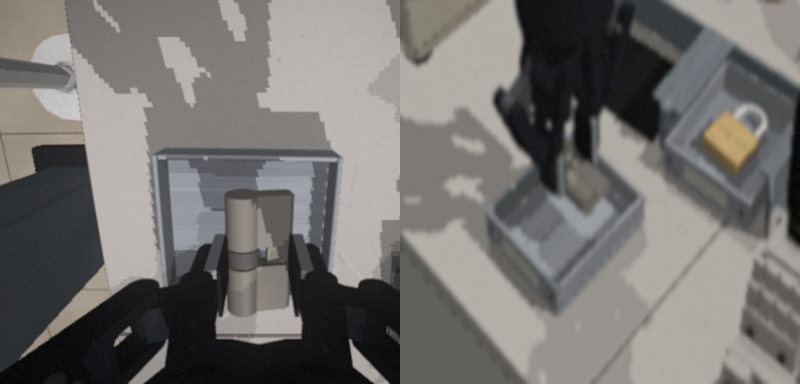

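The wrist half shows the cylinder over the tray interior with clearance to all the walls, and the scene half shows the same. I'll lower it to about 1 mm above the floor and release.

Emit:
carry_out(
  rows="2 3 -10 0;0 0 -10 0;0 0 -8 0;0 0 -5 0;0 0 0 0;0 0 0 0",
)

```text
t: 8.55
eef_pos: [0.5303, 0.2426, 0.0105]
tool_rot: [0.0, 0.707, 0.708, 0.0]
contact_force: [0.2, 0.0, -2.5]
gripper_width: 0.352
grasp_force: 50.0
```

Emit:
carry_out(
  rows="0 0 0 0;0 0 0 0;0 0 0 0;0 0 0 0",
  claw=41,
)

```text
t: 9.05
eef_pos: [0.5302, 0.2427, 0.0105]
tool_rot: [0.0, 0.707, 0.708, 0.0]
contact_force: [-0.5, -0.3, -0.3]
gripper_width: 0.479
grasp_force: 0.0
```

Emit:
carry_out(
  rows="0 0 10 0;0 0 25 0;0 0 35 0;-40 0 30 0;-40 0 20 0;0 0 0 0;0 0 0 0",
)

```text
t: 9.93
eef_pos: [0.4507, 0.2429, 0.1308]
tool_rot: [0.0, 0.707, 0.708, 0.001]
contact_force: [0.5, -1.3, 0.8]
gripper_width: 0.479
grasp_force: 0.0
```

```bash
python3 - <<'E'
from look import *
st()
look("top",[("job_tray",.024),("lock_cylinder",.02),("tray_rack",.036),("stored_tray",.024)])
look("wrist",[("job_tray",.024),("lock_cylinder",.02),("tray_rack",.036)],"w4")
look("scene",[("job_tray",.024),("lock_cylinder",.02),("tray_rack",.036)])
E
```

```text
t 9.925 [0.4507 0.2429 0.1308] tooly deg 0.07904132864221798 F [ 0.5486 -1.3254  0.7567] w 40.93749723745215 q [-0.8604  0.3465  0.2965  2.0525 -0.1445  0.7602 -0.4743]
top job_tray 0.82 [522.  240.4] [101.   89.5] 1.4
  place job_tray 0.87 [0.5207 0.2451 0.    ]
top lock_cylinder 0.75 [528.8 242.5] [31.8 61.9] 1.5
top tray_rack 0.86 [673.7 233.8] [109.5 236. ] 5.7
  place tray_rack 0.59 [0.6794 0.2403 0.    ]
top stored_tray 0.75 [674.4 174.7] [107.6  93. ] 4.6
  place job_tray 0.63 [0.5216 0.2412 0.    ]
wrist lock_cylinder 0.78 [526.9 244.7] [65.4 32.3] 88.5
  place lock_cylinder 0.85 [0.5286 0.2422 0.    ]
wrist tray_rack 0.94 [638.7 230. ] [55.4 36.2] 7.8
  place tray_rack 0.79 [0.6831 0.2313 0.    ]
scene job_tray 0.97 [516.7 234. ] [106.8 117.4] 88.5
  place job_tray 0.71 [0.5268 0.2454 0.    ]
scene lock_cylinder 0.98 [524.2 238.7] [34.1 74.4] 0.2
  place lock_cylinder 0.95 [0.5342 0.2446 0.    ]
scene tray_rack 0.7 [662.3 244.5] [131.5 205.9] 6.8
  place tray_rack 0.96 [0.6771 0.2265 0.    ]
```

View pics/w4.png

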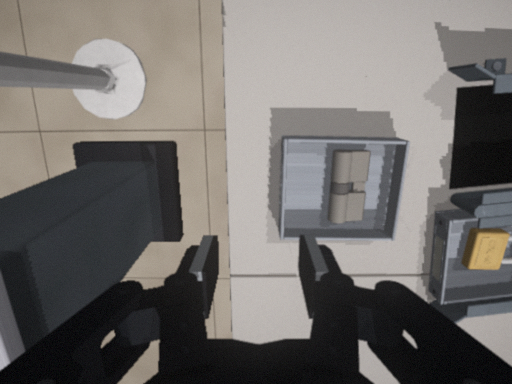

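The cylinder lies in the tray at (348,187). The left bay's mouth is at the right edge, around (460,135). I'll raise the wrist camera over the rack to measure its pose.

Emit:
carry_out(
  rows="30 -6 25 0;40 -10 25 0;40 -12 25 0;40 -12 25 0;40 -12 0 0;10 -8 0 0;0 0 0 0;0 0 0 0",
)

```text
t: 12.08
eef_pos: [0.6487, 0.1835, 0.2299]
tool_rot: [-0.001, 0.706, 0.708, -0.0]
contact_force: [-0.1, 0.0, -0.6]
gripper_width: 0.478
grasp_force: 0.0
```

```bash
cat > fit.py <<'E'
from look import *
st()
x0,y0,a=.680,.2313,np.radians(5)
def W(p,x=None):
    p=np.atleast_2d(p)/1000.;X,Y,A=x if x is not None else (x0,y0,a);R=np.array([[np.cos(A),-np.sin(A)],[np.sin(A),np.cos(A)]])
    return np.c_[p[:,:2]@R.T+[X,Y],p[:,2]]
if __name__=="__main__":
    c=look("wrist",[("tray_rack",.036),("stored_tray",.024),("job_tray",.024)],"w5")
    np.save("w5T.npy",np.array(c["world_to_cam"]))
    im=c["img"].copy()
    box=np.array([[-45,-110,36],[45,-110,36],[45,110,36],[-45,110,36]])
    tr=np.array([[-63,-101,24],[41,-101,24],[41,-11,24],[-63,-11,24]])
    big=cv2.resize(im,None,fx=1.56,fy=1.56,interpolation=cv2.INTER_CUBIC)
    for b,col in((box,(0,0,255)),(tr,(0,255,0))):
        print(np.round(proj(c,W(b))*1.56))
        cv2.polylines(big,[np.round(proj(c,W(b))*1.56).astype(int)],True,col,1)
    cv2.imwrite("pics/f5.png",big)
E
python3 fit.py
```

```text
t 12.075 [0.6487 0.1835 0.2299] tooly deg 0.13767341290829682 F [-0.0958  0.0157 -0.6474] w 40.79832765198065 q [-0.6138  0.4941  0.3539  1.5758 -0.1859  1.1062 -0.2127]
wrist tray_rack 0.82 [675.1 232.4] [107.2 234.5] 5.7
  place tray_rack 0.88 [0.6807 0.2315 0.    ]
wrist stored_tray 0.87 [675.6 177.4] [104.4  92.6] 5.6
  place stored_tray 0.65 [0.6734 0.1775 0.    ]
wrist job_tray 0.95 [523.5 241.5] [ 91.4 110.4] 89.3
  place job_tray 0.92 [0.5199 0.2395 0.    ]
[[399. 347.]
 [517. 338.]
 [510.  15.]
 [369.  27.]]
[[375. 332.]
 [509. 322.]
 [506. 205.]
 [362. 217.]]
```

View pics/f5.png

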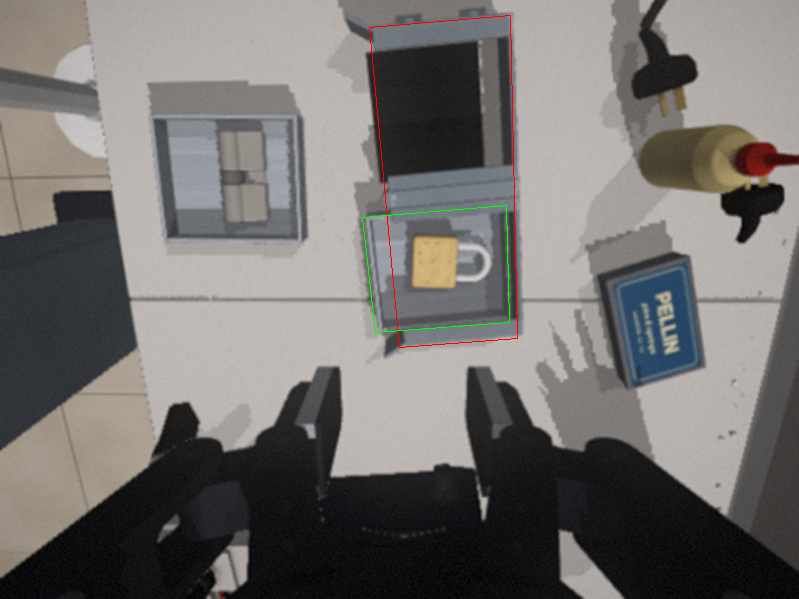

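The projected model fits: rack about (0.681, 0.231) at roughly 5.2°. That puts the left bay's home near (0.665, 0.286). Next I'll grip the tray's front wall, with its plane at about x=0.4705 and y=0.241.

Emit:
carry_out(
  rows="-36 10 0 0;-36 12 -10 0;-36 12 -20 0;-36 12 -30 0;-34 11 -40 0;0 0 -30 0;0 0 -30 0;0 0 0 0;0 0 0 0",
  claw=28,
)

```text
t: 13.55
eef_pos: [0.4728, 0.2398, 0.0713]
tool_rot: [0.0, 0.707, 0.707, 0.001]
contact_force: [0.1, -1.0, -0.5]
gripper_width: 0.327
grasp_force: 0.0
```

```bash
python3 - <<'E'
from look import *
st()
c=look("wrist",[("job_tray",.024),("lock_cylinder",.02)],"w6")
print("front wall expect",proj(c,[[.469,.20,.024],[.469,.28,.024]]))
E
```

```text
t 13.55 [0.4728 0.2398 0.0713] tooly deg 0.05246336806613472 F [ 0.0702 -1.033  -0.4588] w 27.95229714778954 q [-0.8026  0.4688  0.2703  2.0464 -0.2007  0.6496 -0.3989]
wrist job_tray 0.93 [520.8 242.6] [ 93.4 105.3] 88.7
  place job_tray 0.88 [0.5226 0.2418 0.    ]
wrist lock_cylinder 0.86 [527. 245.] [66.3 31.2] 89.1
  place lock_cylinder 0.65 [0.5293 0.243  0.    ]
front wall expect [[253.761  269.1474]
 [253.1917 156.8756]]
```

View pics/w6.png

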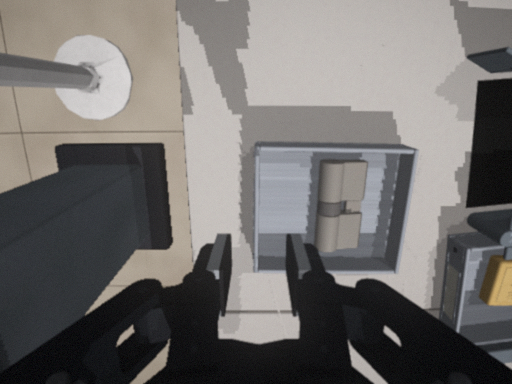

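The front wall runs down column 255, between the fingers at (222,260) and (297,265). I'll go down and grip it.

Emit:
carry_out(
  rows="-2 1 -20 0;0 0 -20 0;0 0 -12 0;0 0 -10 0;0 0 0 0;0 0 0 0",
)

```text
t: 14.55
eef_pos: [0.4704, 0.2407, 0.0087]
tool_rot: [0.0, 0.707, 0.708, 0.0]
contact_force: [0.4, 0.9, 0.6]
gripper_width: 0.329
grasp_force: 0.0
```

Emit:
carry_out(
  rows="0 0 0 0;0 0 0 0;0 0 0 0;0 0 0 0;0 0 0 0;0 0 0 0",
  claw=0,
  force=40,
)

```text
t: 15.3
eef_pos: [0.4706, 0.2407, 0.0089]
tool_rot: [0.0, 0.707, 0.707, 0.001]
contact_force: [-0.5, -1.0, 5.5]
gripper_width: 0.024
grasp_force: 40.7
```

Emit:
carry_out(
  rows="2 2 0 0.4;4 3 0 0.6;5 4 0 0.7;5 4.5 0 0.7;5 4.5 0 0.7;5 4.5 0 0.7;5 4 0 0.7;3 3 0 0.5;1 1 0 0.2;0 0 0 0",
)

```text
t: 16.55
eef_pos: [0.5031, 0.2681, 0.0089]
tool_rot: [-0.001, 0.675, 0.738, -0.003]
contact_force: [-7.2, -7.7, 17.3]
gripper_width: 0.023
grasp_force: 42.4
```

```bash
python3 - <<'E'
from look import *
st()
look("top",[("job_tray",.024)])
look("wrist",[("job_tray",.024),("lock_cylinder",.02),("tray_rack",.036)],"w7")
E
```

```text
t 16.55 [0.5031 0.2681 0.0089] tooly deg 5.142730023958592 F [-7.1604 -7.6517 17.2683] w 1.9927770055376437 q [-0.7581  0.6205  0.2075  1.9646 -0.2186  0.5839 -0.3147]
top job_tray 0.91 [581.9 275.4] [42.  86.4] 3.6
  place job_tray 0.62 [0.5539 0.2702 0.    ]
wrist job_tray 0.88 [552.  276.7] [104.8  92.7] 4.2
  place job_tray 0.95 [0.5546 0.2724 0.    ]
wrist lock_cylinder 0.6 [556.6 280.1] [31.4 63.2] 4.6
  place lock_cylinder 0.6 [0.5617 0.2736 0.    ]
wrist tray_rack 0.63 [623.7 245.6] [20.6 50.2] 46.9
```

View pics/w7.png

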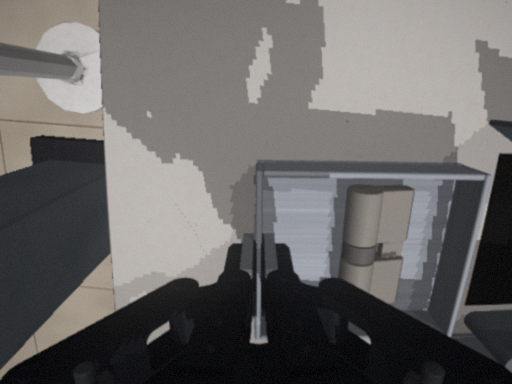

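The grip holds, and the cylinder at (378,235) is still in the tray. The tray is now aligned in front of the left bay, so I'll slide it in along the bay axis.

Emit:
carry_out(
  rows="3 1 0.4 0;6 1.2 0 0;7 0.8 0 0;7 0.6 0 0;7 0.6 0 0;7 0.6 0 0;7 0.6 0 0;6 0.5 0 0;4 0.4 0 0;0 0 0 0",
)

```text
t: 18.3
eef_pos: [0.5563, 0.2778, 0.0089]
tool_rot: [-0.002, 0.673, 0.739, -0.002]
contact_force: [-8.8, -0.5, 11.2]
gripper_width: 0.024
grasp_force: 41.4
```

```bash
python3 - <<'E'
from look import *
st()
look("wrist",[("job_tray",.024),("lock_cylinder",.02),("tray_rack",.036)],"w8")
look("top",[("tray_rack",.036)])
E
```

```text
t 18.3 [0.5563 0.2778 0.0089] tooly deg 5.340773610161584 F [-8.7819 -0.4536 11.239 ] w 2.0428272650868204 q [-0.714   0.6784  0.2072  1.8381 -0.2185  0.652  -0.2832]
wrist job_tray 0.64 [605.3 286.4] [104.4  94.3] 5.6
  place job_tray 0.87 [0.6076 0.2824 0.    ]
wrist lock_cylinder 0.71 [609.6 290.6] [32.  63.3] 5.2
  place lock_cylinder 0.78 [0.6136 0.2851 0.    ]
wrist tray_rack 0.68 [625.4 338.6] [57.4 28.8] 3.5
  place tray_rack 0.77 [0.6827 0.2329 0.    ]
top tray_rack 0.68 [675.  233.5] [107.9 236.5] 4.7
  place tray_rack 0.71 [0.6831 0.2373 0.    ]
```

Emit:
carry_out(
  rows="4 0.3 0 0;6 0.5 0 0;7 0.4 0 0;7 0.4 0 0;7 0.4 0 0;7 0.4 0 0;6 0.4 0 0;5 0.3 0 0;3 0.2 0 0;0 0 0 0",
)

```text
t: 20.05
eef_pos: [0.6084, 0.2814, 0.009]
tool_rot: [-0.002, 0.673, 0.739, -0.002]
contact_force: [-8.6, -0.2, 10.6]
gripper_width: 0.022
grasp_force: 41.3
```

Emit:
carry_out(
  rows="2 0.2 0 0;2 0.2 0 0;2 0.2 0 0;0 0 0 0",
)

```text
t: 20.55
eef_pos: [0.6141, 0.282, 0.009]
tool_rot: [-0.002, 0.673, 0.739, -0.002]
contact_force: [-9.1, -1.2, 10.5]
gripper_width: 0.023
grasp_force: 41.4
```

Emit:
carry_out(
  rows="1 0.1 0 0;1 0.1 0 0;0 0 0 0",
)

```text
t: 20.92
eef_pos: [0.6159, 0.2821, 0.009]
tool_rot: [-0.002, 0.673, 0.739, -0.002]
contact_force: [-8.7, -1.7, 11.3]
gripper_width: 0.022
grasp_force: 41.4
```

Emit:
carry_out(
  rows="1 0.1 0 0;1 0.1 0 0;0 0 0 0",
)

```text
t: 21.3
eef_pos: [0.6164, 0.2822, 0.0089]
tool_rot: [-0.003, 0.673, 0.739, -0.003]
contact_force: [-14.0, -1.5, 16.2]
gripper_width: 0.021
grasp_force: 42.0
```

Emit:
carry_out(
  rows="1 0.1 0 0;1 0.1 0 0;0 0 0 0",
)

```text
t: 21.68
eef_pos: [0.6164, 0.2822, 0.0089]
tool_rot: [-0.004, 0.673, 0.739, -0.005]
contact_force: [-19.2, -3.2, 20.7]
gripper_width: 0.024
grasp_force: 42.9
```

The tray stopped moving while the force rose, so it is home. I'll release and lift straight up.

Emit:
carry_out(
  rows="0 0 0 0;0 0 0 0;0 0 0 0;0 0 0 0",
  claw=22,
)

```text
t: 22.18
eef_pos: [0.6233, 0.2817, 0.0086]
tool_rot: [0.0, 0.674, 0.739, 0.0]
contact_force: [0.0, 1.1, -0.3]
gripper_width: 0.255
grasp_force: 0.0
```

Emit:
carry_out(
  rows="-3 0 10 0;0 0 20 0;0 0 30 0;-40 0 30 0;-40 0 0 0;0 0 0 0;0 0 0 0",
)

```text
t: 23.05
eef_pos: [0.5411, 0.2822, 0.1001]
tool_rot: [0.0, 0.674, 0.739, 0.001]
contact_force: [0.7, -0.8, 0.6]
gripper_width: 0.259
grasp_force: 0.0
```

```bash
python3 - <<'E'
from look import *
st()
look("wrist",[("job_tray",.024),("lock_cylinder",.02),("tray_rack",.036)],"w9")
look("top",[("job_tray",.024),("stored_tray",.024),("tray_rack",.036)])
E
```

```text
t 23.05 [0.5411 0.2822 0.1001] tooly deg 5.270410548186929 F [ 0.679  -0.7568  0.6339] w 22.085585841020986 q [-0.7685  0.5293  0.2478  1.8402 -0.175   0.7907 -0.3381]
wrist job_tray 0.75 [661.9 288.8] [111.4  93.5] 5.2
  place job_tray 0.59 [0.6699 0.2847 0.    ]
wrist lock_cylinder 0.84 [668.5 291.1] [32.7 65.4] 5.9
  place lock_cylinder 0.96 [0.6735 0.2917 0.    ]
wrist tray_rack 0.78 [666.6 263.7] [117.3 186.3] 6.0
  place tray_rack 0.58 [ 0.6835  0.2292 -0.    ]
top job_tray 0.74 [681.7 288.5] [71.8 79.4] 5.8
  place job_tray 0.92 [0.665  0.2823 0.    ]
top stored_tray 0.74 [674.5 173.9] [107.3  82.7] 7.0
  place stored_tray 0.91 [0.6685 0.1796 0.    ]
top tray_rack 0.86 [675.4 232.6] [108.  238.8] 4.5
  place tray_rack 0.96 [0.6842 0.2357 0.    ]
```

View pics/w9.png

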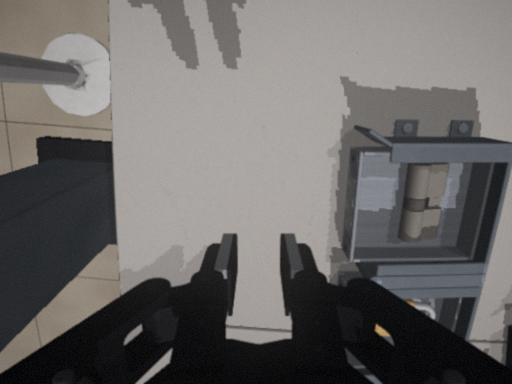

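The tray is seated in the left bay with the cylinder in it at (425,200), and the bay's lead-in is at (372,137). I'll make one confirming push on the front face with the fingers shut.

Emit:
carry_out(
  rows="0 0 -30 0;0 -1 -30 0;0 -1 -27 0;15 0 0 0;15 0 0 0;10 1 0 0;5 0.5 0 0;5 0.5 0 0;0 0 0 0",
  claw=0,
)

```text
t: 24.88
eef_pos: [0.5902, 0.282, 0.0119]
tool_rot: [0.0, 0.674, 0.739, 0.0]
contact_force: [-0.5, -0.1, 0.2]
gripper_width: -0.003
grasp_force: 0.0
```

Emit:
carry_out(
  rows="3 0.3 0 0;3 0.3 0 0;2 0.2 0 0;2 0.2 0 0;0 0 0 0",
)

```text
t: 25.5
eef_pos: [0.6002, 0.2829, 0.0117]
tool_rot: [0.0, 0.674, 0.739, 0.0]
contact_force: [0.5, 0.1, 0.1]
gripper_width: 0.004
grasp_force: 0.0
```

Emit:
carry_out(
  rows="2 0.2 0 0;2 0.2 0 0;0 0 0 0",
)

```text
t: 25.88
eef_pos: [0.6014, 0.2831, 0.0114]
tool_rot: [-0.002, 0.674, 0.739, -0.002]
contact_force: [-7.9, -0.7, 5.9]
gripper_width: 0.002
grasp_force: 4.0
```

Emit:
carry_out(
  rows="2 0.2 0 0;2 0.2 0 0;0 0 0 0",
)

```text
t: 26.25
eef_pos: [0.6017, 0.2831, 0.011]
tool_rot: [-0.004, 0.673, 0.739, -0.005]
contact_force: [-17.9, -3.3, 14.3]
gripper_width: -0.001
grasp_force: 9.3
```

Emit:
carry_out(
  rows="2 0.2 0 0;2 0.2 0 0;0 0 0 0",
)

```text
t: 26.62
eef_pos: [0.6018, 0.2833, 0.0107]
tool_rot: [-0.006, 0.673, 0.739, -0.008]
contact_force: [-28.1, -5.5, 23.1]
gripper_width: 0.001
grasp_force: 14.7
```

It holds firm at 28 N, so the tray is against the stop. I'll back away and take a last look.

Emit:
carry_out(
  rows="-15 0 0 0;-30 0 0 0;-30 0 30 0;-10 0 40 0;0 0 50 0;0 0 0 0;0 0 0 0",
)

```text
t: 27.5
eef_pos: [0.5271, 0.2842, 0.1316]
tool_rot: [0.0, 0.674, 0.739, 0.0]
contact_force: [-0.2, 0.6, -0.4]
gripper_width: -0.001
grasp_force: 0.0
```

```bash
python3 - <<'E'
from look import *
st()
look("wrist",[("job_tray",.024),("lock_cylinder",.02)])
look("scene",[("job_tray",.024),("lock_cylinder",.02),("stored_tray",.024)],"s9")
im=cv2.imread("pics/s9.png")[120:280,200:420];cv2.imwrite("pics/z9.png",cv2.resize(im,None,fx=3,fy=3))
E
```

```text
t 27.5 [0.5271 0.2842 0.1316] tooly deg 5.274638098233638 F [-0.2038  0.5669 -0.3702] w -0.0559721592892454 q [-0.8     0.4723  0.2648  1.8479 -0.1604  0.8413 -0.3637]
wrist job_tray 0.94 [662.  288.6] [112.5  92.6] 5.5
  place job_tray 0.76 [0.6676 0.2873 0.    ]
wrist lock_cylinder 0.73 [668.2 291.5] [32.3 64.9] 5.3
  place lock_cylinder 0.9 [0.6699 0.2889 0.    ]
scene job_tray 0.61 [656.9 280.7] [122.5 104.5] 5.6
  place job_tray 0.84 [0.6723 0.2901 0.    ]
scene lock_cylinder 0.95 [666.8 289.5] [37.3 65.6] 5.7
  place lock_cylinder 0.69 [0.6806 0.2966 0.    ]
scene stored_tray 0.68 [667.1 171. ] [122.4  96.6] 6.7
  place stored_tray 0.55 [0.6762 0.1773 0.    ]
```

View pics/z9.png

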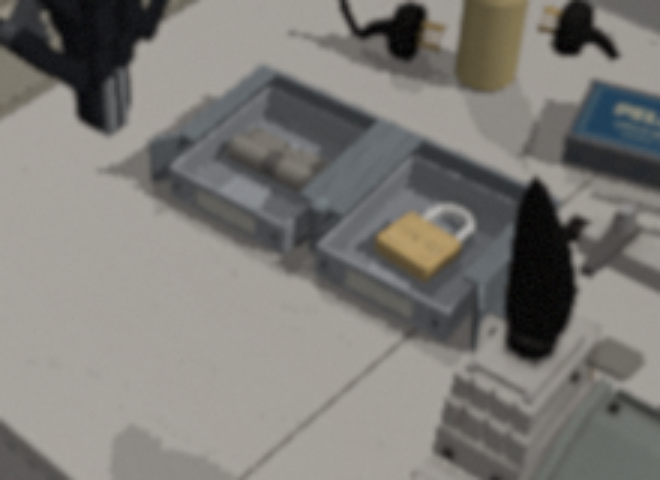

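Both trays sit level in their bays. The cylinder is in the left tray at (272,155), the padlock tray is undisturbed, and the gripper is clear.

```bash
python3 -c "
from station import *
print(hand_in())"
```

```text
the job is handed in; nothing more can be done
None
```

The lock cylinder is in the job tray, and the tray was slid into the free left bay and pushed home against the back stop, with the stored tray left in place; the job is handed in at about 27.5 s of the 72 s allowed.

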